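# Refit the battery cover of a blood-pressure monitor

## Task

Fresh cells are in the blood-pressure monitor that lies face down on the teal mat: put its loose battery cover back on. With the cover's rear end raised, hook its two front tabs into the slots of the battery bay, push it lightly against the spring in the slots (the tabs are thin, so never hard) while you pivot the rear end down in front of the latch, then press that end gently until it snaps in and stays flat by itself. Leave the bottles and the box beside it where they stand.

Things in the scene. Friction and masses are not known exactly. Their poses are not given: they have to be found in the camera images.
- cover_mid (a point): Loose light-grey battery cover, right way up on the desk: 76 long (x) x 58 wide (y) x 11 mm high, about 40 g. Point: its centre, 5.5 mm above its lower rim; +x to its tab (front) end, z up. Flat top with ribs near the rear edge, straight closed sides to grasp across y, hollow below. A catch juts 4 mm out of the middle of its rear wall, 3 to 6 mm above the rim.
- cover_tabs (a point): Point midway between the tips of the cover's two front tabs, axes of the cover; 46 mm ahead of the cover's centre, 5.4 mm above its rim. Each tab juts 8 mm in x beyond the cover's front edge, is 10 mm wide and 3.2 mm thick, centred at y = -14 and +14 mm; its top lies 4 mm below the cover's top.
- cradle: Fixed teal mat 224x168x3 mm with low side ridges; origin: middle of its underside, desk level; z up; x to the slot end. Between the ridges the monitor lies face down, square and centred in y, but its centre may be up to 14 mm ahead or behind in x (not reported: look or feel); it does not slide. Its light-grey back is 48 mm up; the back's end faces (z 24 to 48 mm) lie 88 mm from its centre.
- seat (a point): Where cover_mid would be with the cover closed if the monitor lay central (heights are true): 63.5 mm up; axes of the mat. The bay on the monitor's back is 58 mm wide, x -60 to 62 mm from the monitor's centre; beside it the back is free for fingers. Closed, the cover's top is about 69 mm up, its stops 1 mm lower; side play 2 mm. The rear must come down in front of two blocks as high as the cover.
- slots (a point): Mid mouth of the two slots if the monitor lay central; 63.5 mm up, axes of the mat. Tabs enter along +x, cover tilted about 20 degrees. Slots 14 mm wide at y = -14 and 14 mm, open 56.5 to 66 mm above the desk, under a 3 mm bar. 3 mm inside is a sprung strip, 2.4 N at first, 0.8 N per mm: pushed in 2 to 3 mm (5 to 6 N; front edge near the bar) the rear clears the blocks. Over 15 N strains the tabs.
- latch (a joint): Blue sprung latch between the two rear blocks, opposite the slots; m it is pushed outward (-x), 0 at rest. Its sloped nose (top 69 mm up) yields about 3 mm to the cover's catch and snaps over it. Pressing down on the cover's top within 15 mm of its rear edge takes 6 to 12 N, drops at the snap, then rises on the stops. If let go before, its rear between the blocks, the cover rests a little raised.
- cells (a joint): Four blue cells on a sprung carrier in the bay, tops 65.5 mm up, front ends 25 mm behind the slot mouth; m pushed down: 0 free, 0.0014 to 0.0025 under a snapped cover, 0.005 at most. 2.4 N per mm, 1.4 N at first. They lift a cover that is not snapped in.
- strip: White strip bottle with black cap, 50 mm across, 133 mm tall, standing on the desk; origin at its foot. Bystander.
- drops: Small white dropper bottle, 26 mm across, 62 mm tall, standing on the desk; origin at its foot. Bystander.
- lancets: Small gilt box with dark blue lid, 66x70x46 mm, on the desk; origin at its foot. Bystander.
Things that resemble listed ones, but are neither listed nor needed, are in the scene too. What is shaped like the part that bears cover_mid but green or yellow is not meant.

How it is judged (in metres and radians):
At the end, for the whole second after the job is handed in: The cover lies closed in the bay and still: within 17 mm fore and aft, 4 mm sideways and 3.5 mm in height of the nominal seat, within 2 degrees of flat, the cells held down by more than 0.8 mm and the latch sprung back over the catch (within 3 mm of rest) (value of joint cells above 0.0008 m and value of joint latch below 0.003 m and x of cover_mid in the frame of cradle between -0.017 and 0.017 m and y of cover_mid in the frame of cradle between -0.004 and 0.004 m and z of cover_mid in the frame of cradle between 0.06 and 0.067 m and angle between the z axis of cover_mid and the z axis of cradle, either way round below 0.035 rad and angle between the x axis of cover_mid and the x axis of cradle, either way round below 0.06 rad and linear speed of cover below 0.01 m/s); the robot touches nothing.
It fails at once if the monitor, its bay or latch takes more than 50 N (contact force between anything else and cradle above 50 N).
It fails at once if the thin tabs are strained: the cover presses on the monitor with more than 15 N while still tilted by more than 10 degrees (contact force between cover and cradle above 15 N and angle between the z axis of cover_mid and the z axis of cradle, either way round above 0.175 rad).
It fails at once if a bystander is moved by more than 30 mm or tipped (distance of any of strip, drops, lancets from where it was at the start of the episode above 0.03 m or angle between any of strip, drops, lancets's own z axis and vertical above 0.3 rad).
It also fails if it takes over 72 s, if anything falls off the work surface, if the arm or the gripper's body presses on something with over 40 N, if the wrist force passes 120 N, or if a joint passes its speed limit or range.

## Robot

A 6-joint arm with a two-finger parallel gripper is mounted at the origin on a cart in front of the work surface, level with it; the furniture and walls round the work are solid. World frame = base frame: x ahead of the robot, y to its left, z up, the work surface at z = 0. Lengths are in m, angles in degrees, forces in N, time in s.
With the tool pointing down it reaches from about 0.35 to 0.875 m from the base axis. Payload 4.2 kg.
Tool frame: the origin (TCP) lies midway between the tips of the shut fingers; the grasp point (between the pads) lies 19 mm behind it (hold_point_z is the z of the grasp point in the tool frame, in m); z points along the fingers, y is the direction in which the jaws open and shut (so a half turn about z gives the same grasp; the last joint's range is limited). The gripper opens to 87 mm and grips with 3 to 60 N. Pads are 19 mm wide; open, the fingers measure 117 mm over their backs; the gripper's body (75 mm by 190 mm) begins 51 mm behind the grasp point.
Start: joints at [-52.105, 22.042, 0.453, 0, -68.411, -14.817], TCP at [0.245, -0.575, 0.223] pointing down, gripper open.
Joint ranges: [-179.83, 179.83], [-69.29, 118.12], [-61.27, 80.66], [-181.25, 117.63], [-171.15, -9.14], [-177.46, 177.46]. Speed limits (degrees/s): [159.86, 159.86, 180, 180, 180, 180].

## Interface

Orientations are given as a 3x3 rotation matrix whose columns are the frame's x, y, z axes.
In Python, from station import * gives the robot as it stands. The module is installed in compiled form; this text tells all that it offers.
- The arm moves only by the tool jog_arm, never from a script. Its argument "moves" is a list of rows, each a list of 7 numbers: the closure, from -1 (fully open) to 1 (shut), then the shift along the tool's x, y, z in m, then the turn, a rotation vector about the tool's x, y, z in rad. In form: [[gripper, x, y, z, wx, wy, wz], ...]. A call has exactly 10 rows; each row is the pose to reach, as a shift and turn from the pose commanded when the call began, along the tool's axes at that moment; what a row does not reach only later rows make up. A row lasts 1/12 s, in which the tool goes at most 41.7 mm and 7.16 degrees, less where a joint would pass 70% of its speed; a pose out of reach is approached as far as the arm can. A call with a gripper value outside its range is refused whole. The fingers move at their own pace and stop on an object; the grip force is fixed at half the most. Time passes only in rows, so rows that repeat a pose let the fingers close, or fill a call up. It gives the time, the measured TCP pose, the force and the opening at its end, in the units of the state.
- sense(): the state, without advancing time (a new reading comes with each control period).
- capture(name): name is "side" or "top" or "wrist"; returns a dict with "frame" (420x560x3 uint8, red, green, blue), "fov_y" (degrees; the focal length in pixels is half the picture's height over the tangent of half this angle, whatever the lens; pixels are square), "cx", "cy" (the principal point, pixels), "world_from_camera" (4x4, takes a point from camera to world coordinates). Camera axes: x right, y down, z forward; pixel columns grow to the right and rows downward; lengths in m; the calibration is good to about 2 mm. A picture is of the moment at which its call begins. There is no depth.
- finish_job(): hands the job in, once; it reports no verdict.
The state is a dict: "time_s": time; "joints": joint angles; "joint_velocities": joint speeds; "effort": joint torques, N m; "tcp_pos": TCP position; "ee_rot": TCP orientation; "wrist_force": force on the tool from outside, world axes, zero at the start; "moment": the same for the moment, N m; "gripper_width": opening from 0.0 (shut) to 1.0 (fully open).
Only numpy, scipy, OpenCV 4.12 (cv2) and the standard library are available. Lean on these libraries where they do the work, as an engineer would, in place of code of your own. Each camera call takes 0.05 s, during which the arm holds its last target.

## Working session

There is one attempt and no reset: what is moved stays moved. The work goes in short steps, Python scripts to look and compute and a tool call to move; the robot and the scene stay as the last step left them, time stands still between calls to the robot, and variables do not carry over. Pictures are saved under pics/ and viewed, and the job is handed in when it is done.

Besides the shell and the picture viewer there is one more tool, called after "Emit:" by a JSON object that holds its "api" and its "payload", one argument or row to a line. jog_arm: Moves the arm, as the interface text tells. Its arguments: {"type":"object","properties":{"moves":{"type":"array"}},"required":["moves"]}

```bash
mkdir -p pics; cat > h.py <<'E'
from station import *
import numpy as np, cv2
def cap(n,f):
    c=capture(n); cv2.imwrite('pics/'+f+'.png',c['frame'][:,:,::-1]); np.savez('pics/'+f+'.npz',**{k:np.array(v) for k,v in c.items()}); return c
def ray(c,u,v):
    f=210/np.tan(np.radians(float(c['fov_y']))/2)
    T=np.array(c['world_from_camera']); d=T[:3,:3]@np.array([(u-float(c['cx']))/f,(v-float(c['cy']))/f,1.]); return T[:3,3],d
def onz(c,u,v,z):
    o,d=ray(c,u,v); return o+d*(z-o[2])/d[2]
def proj(c,p):
    T=np.array(c['world_from_camera']); q=T[:3,:3].T@(np.array(p)-T[:3,3]); f=210/np.tan(np.radians(float(c['fov_y']))/2)
    return np.array([float(c['cx'])+f*q[0]/q[2],float(c['cy'])+f*q[1]/q[2]])
def load(f): return dict(np.load('pics/'+f+'.npz'))
E
python3 - <<'E'
from h import *
s=sense()
for k in s: print(k,np.round(s[k],3).tolist())
for n in ['side','top','wrist']:
    c=cap(n,n+'0'); print(n,c['fov_y'],c['cx'],c['cy'],np.round(c['world_from_camera'],3).tolist())
E
```

```text
time_s 0.0
joints [-52.105, 22.091, 0.377, -0.028, -68.41, -14.819]
joint_velocities [0.005, -0.064, -0.082, -0.002, -0.052, -0.015]
effort [0.0, -39.066, 18.74, 4.22, 0.011, -0.0]
tcp_pos [0.245, -0.574, 0.221]
ee_rot [[-0.92, -0.392, -0.001], [-0.392, 0.92, 0.002], [0.0, 0.002, -1.0]]
wrist_force [0.095, -0.713, -0.84]
moment [-0.006, 0.048, 0.004]
gripper_width 1.002
side 57.00098014483849 276.6499934983237 206.47847978066747 [[0.914, -0.169, 0.37, 0.184], [-0.406, -0.348, 0.845, -1.029], [-0.015, -0.922, -0.386, 0.412], [0.0, 0.0, 0.0, 1.0]]
top 46.476641898239095 289.32890410489506 206.1766900394053 [[-0.024, -0.997, 0.068, 0.428], [-1.0, 0.025, 0.01, -0.326], [-0.012, -0.068, -0.998, 1.261], [0.0, 0.0, 0.0, 1.0]]
wrist 67.85913639902637 283.6978493800959 213.49861737584297 [[-0.392, 0.876, 0.28, 0.167], [0.92, 0.372, 0.123, -0.609], [0.004, 0.306, -0.952, 0.384], [0.0, 0.0, 0.0, 1.0]]
```

View pics/top0.png

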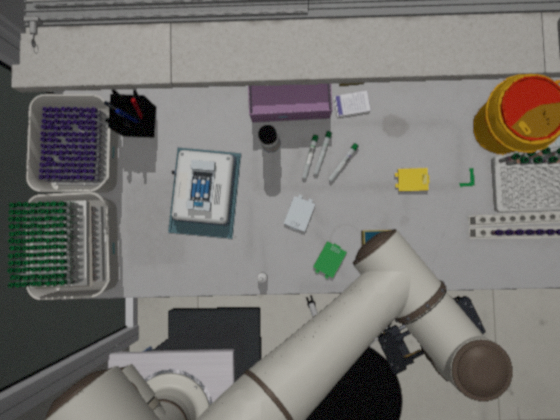

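View pics/side0.png

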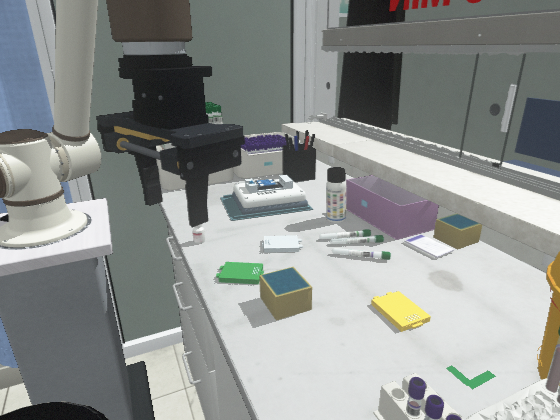

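View pics/wrist0.png

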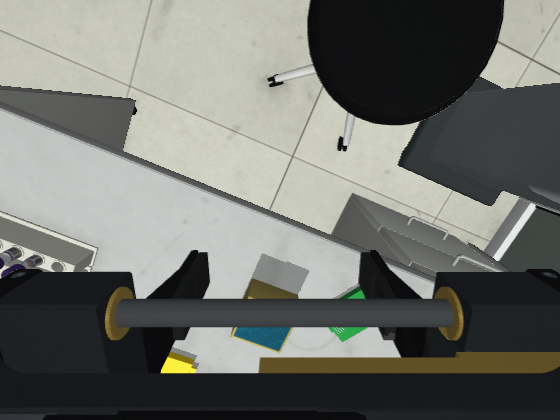

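The top view shows the grey cover at about (300,213), the monitor on its mat at about (204,192), the strip bottle at about (268,135) and the dropper at about (262,278). I'll zoom in.

```bash
python3 - <<'E'
from h import *
c=load('top0'); I=c['frame'][:,:,::-1]
a=cv2.resize(I[140:245,160:250],None,fx=5.5,fy=5.5,interpolation=cv2.INTER_CUBIC)
b=cv2.resize(I[185:245,275:325],None,fx=7,fy=7,interpolation=cv2.INTER_CUBIC)
out=np.zeros((600,800+60,3),np.uint8); out[:a.shape[0],:a.shape[1]]=a; out[:b.shape[0],500:500+b.shape[1]]=b
cv2.imwrite('pics/topz.png',out[:,:800+50][:, :800] if 0 else cv2.resize(out,(800,558)))
s=load('side0')['frame'][:,:,::-1]
cv2.imwrite('pics/sidez.png',cv2.resize(s[165:260,210:340],None,fx=6,fy=6,interpolation=cv2.INTER_CUBIC))
for u,v in [(300,213),(204,192)]: print(onz(c,u,v,0.011))
E
```

```text
[ 0.49452612 -0.3399731   0.011     ]
[ 0.55472711 -0.09462256  0.011     ]
```

View pics/topz.png

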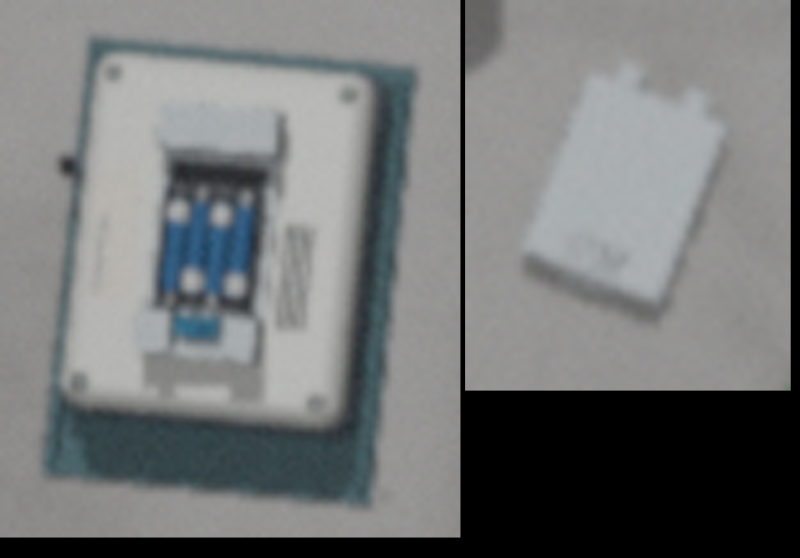

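View pics/sidez.png

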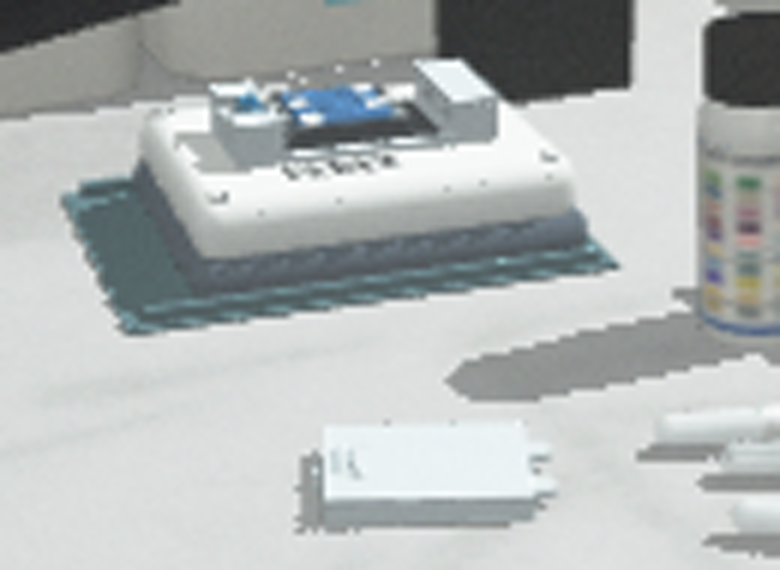

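Both are clearly seen: the cover's tab end points up and slightly right (ribs at the lower end), and the monitor sits forward on its mat. Now the rough poses.

```bash
python3 - <<'E'
from h import *
c=load('top0'); k=800/860
A=lambda x,y:(160+x/k/5.5,140+y/k/5.5)
B=lambda x,y:(275+(x/k-500)/7,185+y/k/7)
mat=np.array([onz(c,*A(*p),.003) for p in [(92,40),(415,70),(370,503),(45,473)]]) #fl fr rr rl
print(mat, mat.mean(0), np.linalg.norm(mat[0]-mat[1]),np.linalg.norm(mat[1]-mat[2]))
d=mat[0]+mat[1]-mat[2]-mat[3]; print('matyaw',np.degrees(np.arctan2(d[1],d[0])))
cv=np.array([onz(c,*B(*p),.011) for p in [(587,77),(722,125),(660,302),(525,255)]])
print(cv,cv.mean(0), np.linalg.norm(cv[0]-cv[1]),np.linalg.norm(cv[1]-cv[2]))
d=cv[0]+cv[1]-cv[2]-cv[3]; print('covyaw',np.degrees(np.arctan2(d[1],d[0])))
# monitor end faces / bar / blocks features
for n,p,z in [('barfrontL',(165,105),.069),('barfrontR',(285,115),.069),('barrearL',(160,152),.069),('barrearR',(275,157),.069),('blkL',(140,310),.069),('blkR',(265,315),.069),('backfront',(237,63),.045),('backrear',(200,420),.045)]:
    print(n,onz(c,*A(*p),z))
E
```

```text
[[ 0.67287993 -0.02665976  0.003     ]
 [ 0.65311345 -0.19103936  0.003     ]
 [ 0.43416985 -0.16455604  0.003     ]
 [ 0.45321667 -0.00099315  0.003     ]] [ 0.55334498 -0.09581208  0.003     ] 0.16556378560636983 0.22053948799359635
matyaw -6.780580872114197
[[ 0.53644354 -0.32494138  0.011     ]
 [ 0.51616692 -0.37752993  0.011     ]
 [ 0.44727848 -0.35133277  0.011     ]
 [ 0.46698635 -0.29888013  0.011     ]] [ 0.49171882 -0.33817105  0.011     ] 0.05636218987663407 0.07370148264785976
covyaw -20.693461369754687
barfrontL [ 0.6274507  -0.07733175  0.069     ]
barfrontR [ 0.62108144 -0.135137    0.069     ]
barrearL [ 0.60471322 -0.0746754   0.069     ]
barrearR [ 0.6008537  -0.13003727  0.069     ]
blkL [ 0.5287325  -0.06426242  0.069     ]
blkR [ 0.52482083 -0.12419328  0.069     ]
backfront [ 0.65137141 -0.10802001  0.045     ]
backrear [ 0.47629495 -0.08772904  0.045     ]
```

```bash
cat >> h.py <<'E'
from scipy.spatial.transform import Rotation as Ro
def Rtool(yaw,pitch=0.):
    # object frame yaw (deg, its x axis), pitch>0 : rear raised. tool y=object y, tool z=-object z, tool x=-object x
    O=(Ro.from_euler('z',yaw,degrees=True)*Ro.from_euler('y',pitch,degrees=True)).as_matrix()
    return np.column_stack([-O[:,0],O[:,1],-O[:,2]])
def goto(p,R):
    s=sense(); R0=np.array(s['ee_rot']); d=R0.T@(np.array(p)-np.array(s['tcp_pos'])); w=Ro.from_matrix(R0.T@R).as_rotvec()
    print('t',s['time_s'],'tcp',np.round(s['tcp_pos'],4),'F',np.round(s['wrist_force'],2),'w',round(s['gripper_width'],3)); print('shift',np.round(d,4),'turn',np.round(w,4))
E
python3 - <<'E'
from h import *
goto([0.492,-0.338,0.13],Rtool(-20.7))
c=load('top0')
print('strip',onz(c,268,131,.133),'drops',onz(c,262,276,.062))
E
```

```text
t 0.15 tcp [ 0.2448 -0.5746  0.2217] F [-0.09  0.3   0.64] w 0.995
shift [-0.3201  0.1206  0.0919] turn [ 0.0015 -0.0008  0.764 ]
strip [ 0.6816607  -0.26881568  0.133     ] drops [ 0.34056604 -0.24298321  0.062     ]
```

Emit:
{"api": "jog_arm", "payload": {
  "moves": [
    [-1,-0.036,0.013,0.01,0,0,0.085],
    [-1,-0.072,0.027,0.02,0,0,0.17],
    [-1,-0.107,0.04,0.03,0,0,0.255],
    [-1,-0.142,0.053,0.041,0,0,0.34],
    [-1,-0.178,0.067,0.051,0,0,0.425],
    [-1,-0.214,0.08,0.061,0,0,0.51],
    [-1,-0.249,0.094,0.071,0,0,0.595],
    [-1,-0.284,0.107,0.081,0,0,0.68],
    [-1,-0.32,0.12,0.092,0,0,0.764],
    [-1,-0.32,0.12,0.092,0,0,0.764]
  ]
}}

```text
time_s: 0.98
tcp_pos: [0.4955, -0.3347, 0.1279]
ee_rot: [[-0.936, 0.351, -0.002], [0.351, 0.936, 0.002], [0.003, 0.001, -1.0]]
wrist_force: [-0.7, -0.5, 0.2]
gripper_width: 0.997
```

```bash
python3 - <<'E'
from h import *
goto([0.492,-0.338,0.13],Rtool(-20.7))
c=cap('wrist','w1'); print(sense()['tcp_pos'],proj(c,[.492,-.338,.011]))
E
```

```text
t 0.9833 tcp [ 0.4955 -0.3347  0.1279] F [-0.68 -0.53  0.22] w 0.997
shift [ 0.0021 -0.0043 -0.0021] turn [ 0.001  -0.0026  0.0028]
[ 0.493862   -0.33637077  0.12879384] [279.2802492  206.58274276]
```

View pics/w1.png

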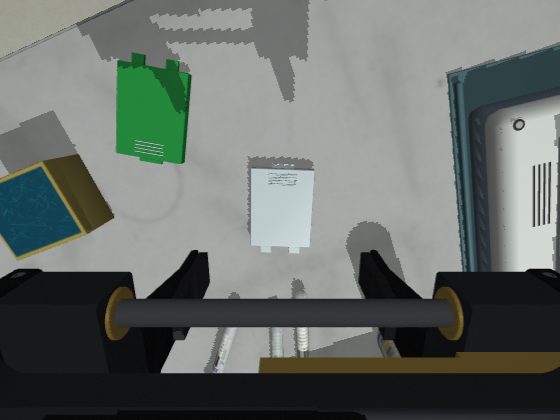

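The wrist view shows the cover's top face between about (252,168) and (314,247), with ribs at the top, tabs at the bottom, and the projected estimate at (279,207). I'll fit a rectangle to it.

```bash
cat >> h.py <<'E'
def coverfit(f,z=0.011,box=(235,150,335,262),thr=18):
    c=load(f); I=c['frame'].astype(int); x0,y0,x1,y1=box
    S=I[y0:y1,x0:x1]; m=((S.min(2)>185)&(S[:,:,2]-S[:,:,0]>2)).astype(np.uint8)
    return c,m,S
E
python3 - <<'E'
from h import *
c,m,S=coverfit('w1')
print(S[55,:,:][::6].tolist())
print(S[::6,45,:].tolist())
cv2.imwrite('pics/w1z.png',cv2.resize(S[:,:,::-1].astype(np.uint8),None,fx=5,fy=5,interpolation=cv2.INTER_NEAREST))
E
```

```text
[[159, 163, 160], [162, 166, 163], [164, 166, 165], [188, 201, 202], [188, 202, 203], [189, 202, 203], [189, 202, 203], [189, 203, 204], [190, 202, 204], [191, 204, 205], [192, 205, 207], [194, 207, 209], [196, 209, 210], [163, 166, 165], [167, 169, 168], [167, 170, 167], [166, 169, 168]]
[[163, 167, 165], [164, 166, 163], [112, 113, 112], [97, 105, 105], [163, 177, 178], [132, 142, 144], [188, 201, 203], [189, 202, 204], [189, 202, 204], [190, 203, 205], [189, 202, 204], [190, 205, 206], [192, 205, 207], [194, 206, 209], [195, 208, 210], [197, 209, 212], [176, 186, 186], [155, 157, 153], [158, 160, 156]]
```

View pics/w1z.png

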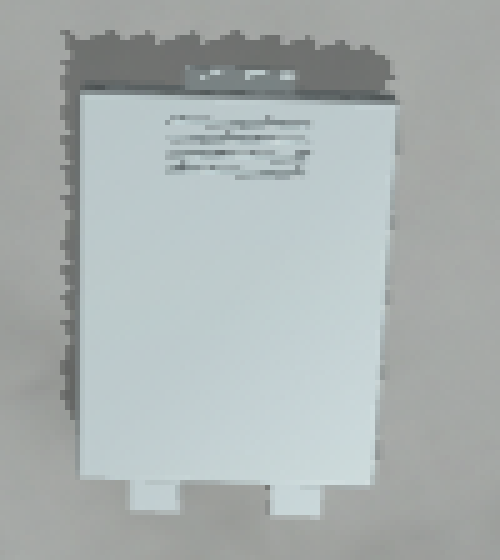

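```bash
python3 - <<'E'
from h import *
c=load('w1')
q=[(80,93),(398,100),(374,486),(80,478)] # rear(+y?) .. zoom px
P=np.array([onz(c,235+x/5,150+y/5,.011) for x,y in q]); print(P)
print([round(np.linalg.norm(P[i]-P[(i+1)%4]),4) for i in range(4)])
cen=P.mean(0); d=P[2]+P[3]-P[0]-P[1]; yaw=np.degrees(np.arctan2(d[1],d[0])); print(cen,yaw)
e=P[1]-P[0]; print('from width',np.degrees(np.arctan2(e[1],e[0])))
e=P[2]-P[3]; print('from width',np.degrees(np.arctan2(e[1],e[0])))
# tabs tips at z .0054+.0016
t=[(155,513),(297,518)]; T=[onz(c,235+x/5,150+y/5,.007) for x,y in t]; print(T)
E
```

```text
[[ 0.44986317 -0.3491462   0.011     ]
 [ 0.47112955 -0.29609471  0.011     ]
 [ 0.54090506 -0.32483558  0.011     ]
 [ 0.51922376 -0.37769839  0.011     ]]
[np.float64(0.0572), np.float64(0.0755), np.float64(0.0571), np.float64(0.075)]
[ 0.49528039 -0.33694372  0.011     ] -22.380740819053095
from width 68.155978160142
from width 67.69936702834678
[array([ 0.53289457, -0.36767437,  0.007     ]), array([ 0.54382916, -0.34168259,  0.007     ])]
```

The fit gives 57 x 75 mm, which matches the cover. Its centre is at (0.4953, -0.3369) with yaw -22.2°. I'll grip 10 mm behind centre.

```bash
python3 - <<'E'
from h import *
goto([0.4860,-0.3331,0.0025],Rtool(-22.2)); print(sense()['ee_rot'])
E
```

```text
t 1.0333 tcp [ 0.4939 -0.3364  0.1288] F [-0.57 -0.09  0.84] w 1.0
shift [0.0081 0.0003 0.1263] turn [ 0.0003 -0.0029  0.0307]
[[-9.37036235e-01  3.49222624e-01 -2.57925379e-03]
 [ 3.49220277e-01  9.37039723e-01  1.32501772e-03]
 [ 2.87958942e-03  3.40861895e-04 -9.99995796e-01]]
```

Emit:
{"api": "jog_arm", "payload": {
  "moves": [
    [-1,0.007,0,0.03,0,0,0.03],
    [-1,0.007,0,0.06,0,0,0.03],
    [-1,0.007,0,0.085,0,0,0.03],
    [-1,0.007,0,0.1,0,0,0.03],
    [-1,0.007,0,0.11,0,0,0.03],
    [-1,0.007,0,0.115,0,0,0.03],
    [-1,0.007,0,0.118,0,0,0.03],
    [-1,0.007,0,0.12,0,0,0.03],
    [-1,0.007,0,0.12,0,0,0.03],
    [-1,0.007,0,0.12,0,0,0.03]
  ]
}}

```text
time_s: 1.87
tcp_pos: [0.4864, -0.337, 0.0115]
ee_rot: [[-0.924, 0.381, 0.002], [0.381, 0.925, -0.001], [-0.002, -0.0, -1.0]]
wrist_force: [0.3, 0.9, 0.1]
gripper_width: 0.998
```

```bash
python3 - <<'E'
from h import *
goto([0.4860,-0.3331,0.0025],Rtool(-22.2))
E
```

```text
t 1.8667 tcp [ 0.4864 -0.337   0.0115] F [0.3  0.88 0.07] w 0.998
shift [0.0019 0.0034 0.009 ] turn [-0.      0.0018 -0.0036]
```

Emit:
{"api": "jog_arm", "payload": {
  "moves": [
    [-1,0.001,0.003,0.003,0,0,0],
    [-1,0.001,0.003,0.006,0,0,0],
    [-1,0.001,0.003,0.008,0,0,0],
    [-1,0.001,0.003,0.0085,0,0,0],
    [-1,0.001,0.003,0.0085,0,0,0],
    [-1,0.001,0.003,0.0085,0,0,0],
    [-1,0.001,0.003,0.0085,0,0,0],
    [-1,0.001,0.003,0.0085,0,0,0],
    [-1,0.001,0.003,0.0085,0,0,0],
    [-1,0.001,0.003,0.0085,0,0,0]
  ]
}}

```text
time_s: 2.7
tcp_pos: [0.486, -0.3335, 0.0021]
ee_rot: [[-0.924, 0.381, 0.0], [0.381, 0.924, -0.0], [-0.0, -0.0, -1.0]]
wrist_force: [-0.8, 1.4, 0.5]
gripper_width: 0.996
```

```bash
python3 - <<'E'
from h import *
goto([0.4860,-0.3331,0.0025],Rtool(-22.2))
c=cap('wrist','w2')
E
```

```text
t 2.7 tcp [ 0.486  -0.3335  0.0021] F [-0.8   1.42  0.45] w 0.996
shift [ 0.0002  0.0004 -0.0004] turn [-0.      0.0001 -0.0038]
```

View pics/w2.png

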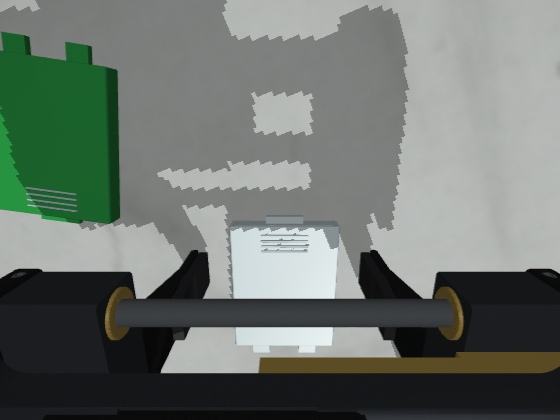

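The cover (rear edge at row 225, columns 231 to 338) is centred between the fingers, which are at columns 205 and 363. I'll close on it and then lift.

Emit:
{"api": "jog_arm", "payload": {
  "moves": [
    [1,0,0,0,0,0,0],
    [1,0,0,0,0,0,0],
    [1,0,0,0,0,0,0],
    [1,0,0,0,0,0,0],
    [1,0,0,0,0,0,0],
    [1,0,0,0,0,0,0],
    [1,0,0,0,0,0,0],
    [1,0,0,0,0,0,0],
    [1,0,0,0,0,0,0],
    [1,0,0,0,0,0,0]
  ]
}}

```text
time_s: 3.58
tcp_pos: [0.486, -0.3335, 0.002]
ee_rot: [[-0.924, 0.381, -0.0], [0.381, 0.924, -0.0], [0.0, -0.0, -1.0]]
wrist_force: [-0.5, -0.0, -0.5]
gripper_width: 0.658
```

Emit:
{"api": "jog_arm", "payload": {
  "moves": [
    [1,0,0,-0.01,0,0,0],
    [1,0,0,-0.03,0,0,0],
    [1,0,0,-0.06,0,0,0],
    [1,0,0,-0.09,0,0,0],
    [1,0,0,-0.12,0,0,0],
    [1,0,0,-0.15,0,0,0],
    [1,0,0,-0.16,0,0,0],
    [1,0,0,-0.16,0,0,0],
    [1,0,0,-0.16,0,0,0],
    [1,0,0,-0.16,0,0,0]
  ]
}}

```text
time_s: 4.42
tcp_pos: [0.4848, -0.3328, 0.1603]
ee_rot: [[-0.924, 0.382, -0.003], [0.382, 0.924, 0.002], [0.004, 0.001, -1.0]]
wrist_force: [-0.3, 0.4, -1.2]
gripper_width: 0.663
```

```bash
python3 - <<'E'
from h import *
c=cap('wrist','w3')
cap('side','s3')
goto([0.5,-0.2,0.16],Rtool(-6.8,20))
E
```

```text
t 4.5167 tcp [ 0.4849 -0.333   0.1599] F [ 0.21 -0.59 -0.97] w 0.66
shift [3.680e-02 1.287e-01 1.000e-04] turn [ 0.0483  0.3427 -0.2698]
```

View pics/w3.png

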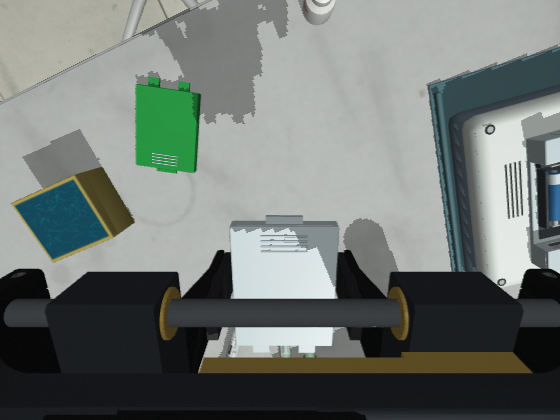

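View pics/s3.png

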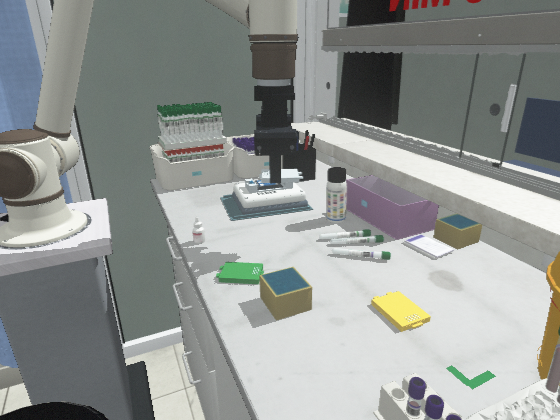

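The cover is held square and did not slip (opening 57 mm). Next I'll carry it over the monitor to measure the slots and blocks from above.

```bash
python3 - <<'E'
from h import *
goto([0.65,-0.108,0.21],Rtool(-6.8))
c=load('w3'); s=sense(); R=np.array(s['ee_rot']);t=np.array(s['tcp_pos'])
for u,v in [(231,222),(338,222),(231,231)]: print((R.T@(onz(c,u,v,t[2]+.009)-t)))
E
```

```text
t 4.5167 tcp [ 0.4849 -0.333   0.1599] F [ 0.21 -0.59 -0.97] w 0.66
shift [-0.0665  0.271  -0.0503] turn [ 0.0007 -0.0041 -0.2728]
[ 0.0307228  -0.02777265 -0.00887456]
[ 0.03066178  0.02801209 -0.00886826]
[ 0.0257138  -0.02803077 -0.00889559]
```

Emit:
{"api": "jog_arm", "payload": {
  "moves": [
    [1,-0.007,0.027,-0.02,0,0,-0.03],
    [1,-0.014,0.06,-0.04,0,0,-0.07],
    [1,-0.022,0.09,-0.05,0,0,-0.1],
    [1,-0.03,0.12,-0.05,0,0,-0.13],
    [1,-0.038,0.155,-0.05,0,0,-0.16],
    [1,-0.046,0.19,-0.05,0,0,-0.2],
    [1,-0.054,0.22,-0.05,0,0,-0.23],
    [1,-0.06,0.25,-0.05,0,0,-0.26],
    [1,-0.066,0.27,-0.05,0,0,-0.273],
    [1,-0.066,0.27,-0.05,0,0,-0.273]
  ]
}}

```text
time_s: 5.35
tcp_pos: [0.6517, -0.1056, 0.2093]
ee_rot: [[-0.994, 0.114, -0.003], [0.114, 0.994, 0.0], [0.003, -0.0, -1.0]]
wrist_force: [0.7, -0.2, -0.3]
gripper_width: 0.663
```

Emit:
{"api": "jog_arm", "payload": {
  "moves": [
    [1,0,0,0,0,0,0],
    [1,0,0,0,0,0,0],
    [1,0,0,0,0,0,0],
    [1,0,0,0,0,0,0],
    [1,0,0,0,0,0,0],
    [1,0,0,0,0,0,0],
    [1,0,0,0,0,0,0],
    [1,0,0,0,0,0,0],
    [1,0,0,0,0,0,0],
    [1,0,0,0,0,0,0]
  ]
}}

```text
time_s: 6.18
tcp_pos: [0.65, -0.1091, 0.2121]
ee_rot: [[-0.993, 0.118, 0.0], [0.118, 0.993, 0.0], [-0.0, 0.0, -1.0]]
wrist_force: [-0.3, -0.2, -1.0]
gripper_width: 0.66
```

```bash
python3 - <<'E'
from h import *
c=cap('wrist','w4')
goto([0.65,-0.108,0.21],Rtool(-6.8))
E
```

```text
t 6.2333 tcp [ 0.65   -0.109   0.2121] F [ 0.44  0.29 -0.19] w 0.663
shift [0.0001 0.001  0.0021] turn [0.0001 0.0001 0.0004]
```

View pics/w4.png

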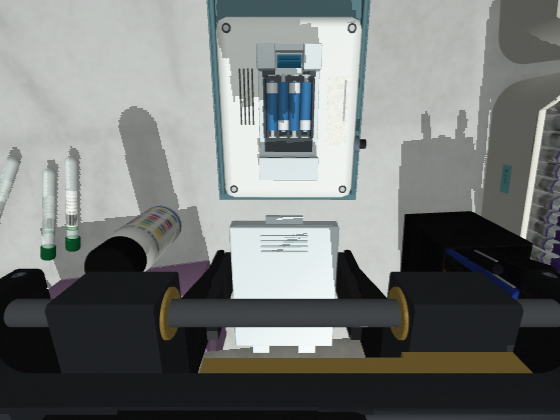

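The monitor is in full view, bay at about (258..322, 43..180). Now a zoom for edges.

```bash
python3 - <<'E'
from h import *
c=load('w4'); I=c['frame'][:,:,::-1]
cv2.imwrite('pics/w4z.png',cv2.resize(I[30:205,205:380],None,fx=3.4,fy=3.4,interpolation=cv2.INTER_NEAREST))
cv2.imwrite('pics/w4y.png',cv2.resize(I[35:190,250:330],None,fx=8,fy=3.8,interpolation=cv2.INTER_NEAREST))
E
```

```text
(no output)
```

View pics/w4z.png

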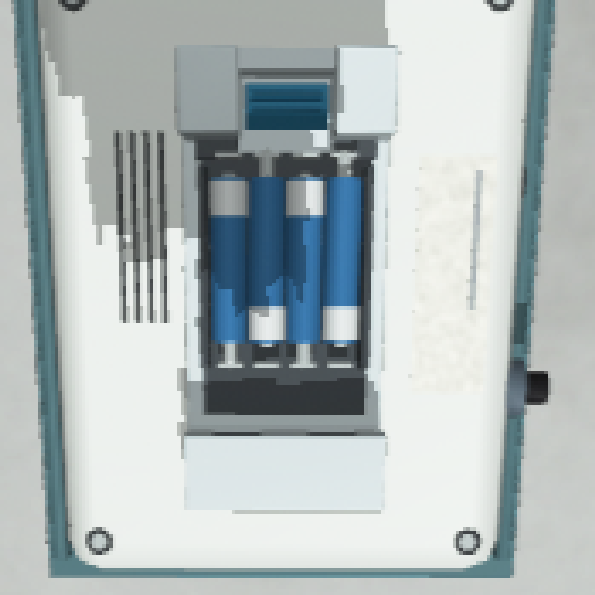

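View pics/w4y.png

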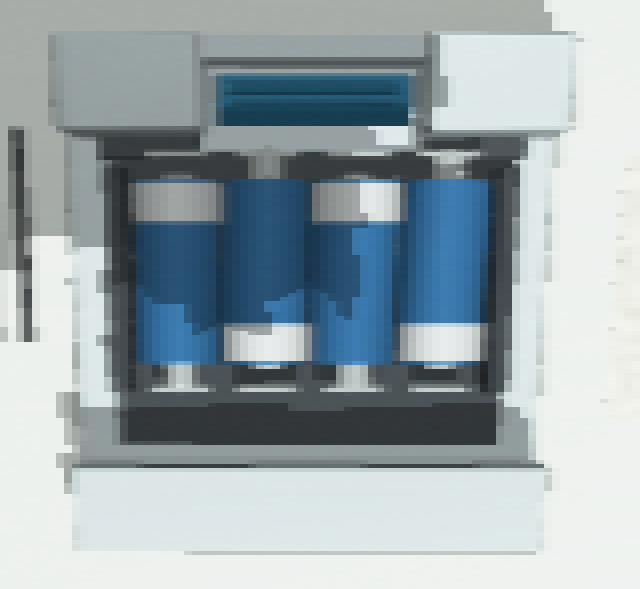

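```bash
python3 - <<'E'
from h import *
c=load('w4')
z=.069
pts={'barR_l':(259,157.9),'barR_r':(317.9,157.9),'barF_l':(259,179.7),'barF_r':(317.9,179.7),'blkF_l':(257.5,69.2),'blkF_r':(321.2,69.2),'blkB_l':(256.3,43.5),'blkB_r':(321.7,43.5)}
P={k:onz(c,*v,z) for k,v in pts.items()}
a=np.radians(-6.8); R=np.array([[np.cos(a),-np.sin(a)],[np.sin(a),np.cos(a)]])
m=np.array([.5533,-.0958])
for k in P: print(k,np.round(P[k],4),np.round(R.T@(P[k][:2]-m),4))
for n in ['barR','barF','blkF','blkB']:
    e=P[n+'_l']-P[n+'_r']; print(n,np.linalg.norm(e),np.degrees(np.arctan2(e[1],e[0])))
mid=lambda n:(P[n+'_l']+P[n+'_r'])/2
d=mid('barR')-mid('blkF'); print(np.linalg.norm(d),np.degrees(np.arctan2(d[1],d[0])))
# screws & mat corners
for n,p,z in [('matFl',(205+50/3.4,30+577/3.4),.003),('matFr',(205+513/3.4,30+577/3.4),.003),('sc1',(205+98/3.4,30+541/3.4),.048),('sc2',(205+468/3.4,30+541/3.4),.048),('sc3',(227,28),.048),('sc4',(352,28),.048),('batt',(205+270/3.4,30+345/3.4),.0655)]:
    q=onz(c,*p,z); print(n,np.round(q,4),np.round(R.T@(q[:2]-m),4))
E
```

```text
barR_l [ 0.604 -0.128  0.069] [ 0.0542 -0.026 ]
barR_r [ 0.6108 -0.0712  0.069 ] [0.0542 0.0312]
barF_l [ 0.6253 -0.1311  0.069 ] [ 0.0757 -0.0265]
barF_r [ 0.6323 -0.0731  0.069 ] [0.0757 0.0319]
blkF_l [ 0.5258 -0.1182  0.069 ] [-0.0246 -0.0255]
blkF_r [ 0.5326 -0.0616  0.069 ] [-0.0246  0.0315]
blkB_l [ 0.5054 -0.1163  0.069 ] [-0.0452 -0.026 ]
blkB_r [ 0.5121 -0.0595  0.069 ] [-0.0452  0.0312]
barR 0.05722978307152168 -96.80406509231682
barF 0.05846936414251404 -96.80916060442097
blkF 0.05697902797138611 -96.78538339626459
blkB 0.05718379101465991 -96.78051244135689
0.07882099861329483 -7.112933285136075
matFl [ 0.6572 -0.1895  0.003 ] [ 0.1143 -0.0807]
matFr [ 0.6771 -0.0229  0.003 ] [0.1143 0.087 ]
sc1 [ 0.6363 -0.1615  0.048 ] [ 0.0902 -0.0554]
sc2 [ 0.6502 -0.0458  0.048 ] [0.0903 0.0612]
sc3 [ 0.4854 -0.1424  0.048 ] [-0.0619 -0.0543]
sc4 [ 0.499  -0.0279  0.048 ] [-0.062  0.061]
batt [ 0.5825 -0.1006  0.0655] [ 0.0295 -0.0013]
```

Geometry is consistent: yaw is -6.8°, the bar's rear edge to the blocks' front is 78.8 mm, and the monitor centre is about 12 mm ahead of the mat centre. The next helper places the tab tips in monitor coordinates.

```bash
cat >> h.py <<'E'
YAW=-6.8; RM=Ro.from_euler('z',YAW,degrees=True).as_matrix()
MC=np.array([.5533,-.0958,0])+RM@np.array([.0142,.0029,0])
OFF=np.array([-.056,0,-.0034]) # TCP rel. tab tip, cover axes
def tcp_for(xt,zt,th,y=0):
    O=RM@Ro.from_euler('y',th,degrees=True).as_matrix()
    return MC+RM@np.array([xt,y,zt])+O@OFF
def tip(xt,zt,th,y=0):
    st(); goto(tcp_for(xt,zt,th,y),Rtool(YAW,th))
def st():
    s=sense(); R=np.array(s['ee_rot']); O=np.column_stack([-R[:,0],R[:,1],-R[:,2]])
    q=RM.T@(np.array(s['tcp_pos'])-O@OFF-MC); B=RM.T@O
    f=RM.T@np.array(s['wrist_force'])
    print('tip mm',np.round(q*1000,1),'pitch',round(np.degrees(np.arcsin(-B[2,0])),2),'yawerr',round(np.degrees(np.arctan2(B[1,0],B[0,0])),2),'F_M',np.round(f,2))
E
python3 - <<'E'
from h import *
print(MC)
tip(.034,.110,20)
E
```

```text
[ 0.56774348 -0.09460174  0.        ]
tip mm [139.4  -4.6 215.5] pitch -0.0 yawerr 0.03 F_M [ 0.41  0.34 -0.19]
t 6.2333 tcp [ 0.65   -0.109   0.2121] F [ 0.44  0.29 -0.19] w 0.663
shift [0.1032 0.0046 0.0861] turn [-0.      0.3491  0.0005]
```

Emit:
{"api": "jog_arm", "payload": {
  "moves": [
    [1,0.015,0.001,0,0,0.07,0],
    [1,0.035,0.002,0.01,0,0.14,0],
    [1,0.06,0.003,0.02,0,0.21,0],
    [1,0.085,0.004,0.04,0,0.28,0],
    [1,0.1,0.005,0.06,0,0.349,0],
    [1,0.103,0.005,0.075,0,0.349,0],
    [1,0.103,0.005,0.085,0,0.349,0],
    [1,0.103,0.005,0.086,0,0.349,0],
    [1,0.103,0.005,0.086,0,0.349,0],
    [1,0.103,0.005,0.086,0,0.349,0]
  ]
}}

```text
time_s: 7.07
tcp_pos: [0.5493, -0.0921, 0.1271]
ee_rot: [[-0.934, 0.118, -0.337], [0.111, 0.993, 0.04], [0.34, -0.0, -0.941]]
wrist_force: [0.1, -0.8, -0.3]
gripper_width: 0.663
```

```bash
python3 - <<'E'
from h import *
cap('side','s5')
c=cap('wrist','w5')
tip(.034,.075,20)
E
```

```text
tip mm [ 35.2   0.4 111.6] pitch 19.83 yawerr 0.04 F_M [-0.57 -1.06 -0.3 ]
t 7.1667 tcp [ 0.5492 -0.092   0.1274] F [-0.7  -0.99 -0.3 ] w 0.663
shift [-0.0113 -0.0004  0.0346] turn [-0.      0.003   0.0007]
```

View pics/w5.png

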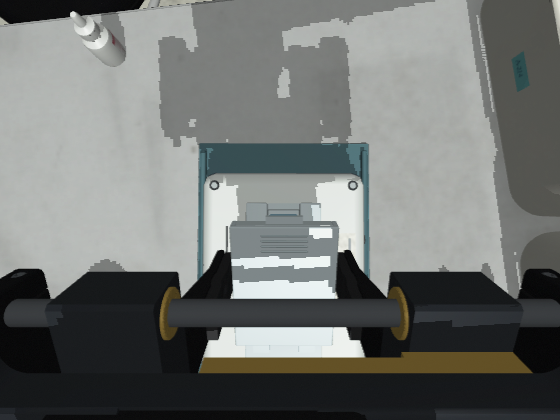

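View pics/s5.png

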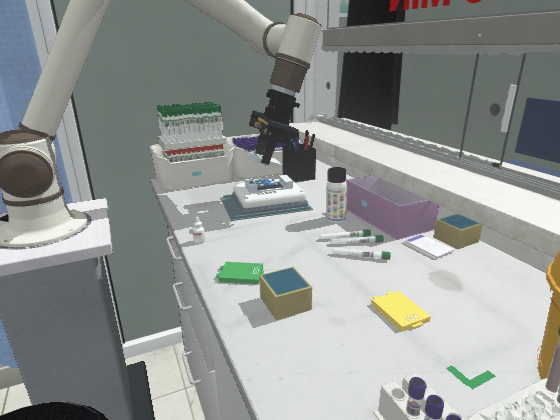

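The cover is still held at 20° tilt, centred over the bay (cover columns 231–338, blocks 246–320). I'll lower it to just behind the slot mouths.

```bash
python3 - <<'E'
from h import *
tip(.034,.070,20);tip(.034,.061,20)
E
```

```text
tip mm [ 35.2   0.4 111.6] pitch 19.83 yawerr 0.04 F_M [-0.57 -1.06 -0.3 ]
t 7.1667 tcp [ 0.5492 -0.092   0.1274] F [-0.7  -0.99 -0.3 ] w 0.663
shift [-0.013  -0.0004  0.0393] turn [-0.      0.003   0.0007]
tip mm [ 35.2   0.4 111.6] pitch 19.83 yawerr 0.04 F_M [-0.57 -1.06 -0.3 ]
t 7.1667 tcp [ 0.5492 -0.092   0.1274] F [-0.7  -0.99 -0.3 ] w 0.663
shift [-0.0161 -0.0004  0.0478] turn [-0.      0.003   0.0007]
```

Emit:
{"api": "jog_arm", "payload": {
  "moves": [
    [1,-0.003,0,0.01,0,0.003,0],
    [1,-0.006,0,0.02,0,0.003,0],
    [1,-0.01,0,0.03,0,0.003,0],
    [1,-0.012,0,0.037,0,0.003,0],
    [1,-0.013,0,0.04,0,0.003,0],
    [1,-0.014,0,0.042,0,0.003,0],
    [1,-0.015,0,0.044,0,0.003,0],
    [1,-0.0155,0,0.046,0,0.003,0],
    [1,-0.016,0,0.0475,0,0.003,0],
    [1,-0.016,0,0.0475,0,0.003,0]
  ]
}}

```text
time_s: 8.0
tcp_pos: [0.5471, -0.0918, 0.0759]
ee_rot: [[-0.932, 0.118, -0.342], [0.111, 0.993, 0.041], [0.345, 0.0, -0.939]]
wrist_force: [-0.3, -0.4, 0.4]
gripper_width: 0.663
```

```bash
python3 - <<'E'
from h import *
tip(.040,.061,20)
cap('wrist','w6')
c=cap('side','s6'); I=c['frame'][:,:,::-1]
cv2.imwrite('pics/s6z.png',cv2.resize(I[140:230,215:335],None,fx=6,fy=6,interpolation=cv2.INTER_CUBIC))
E
```

```text
tip mm [32.9  0.4 59.7] pitch 20.17 yawerr 0.03 F_M [-0.25 -0.47  0.36]
t 8.0 tcp [ 0.5471 -0.0918  0.0759] F [-0.31 -0.44  0.36] w 0.663
shift [-0.0062 -0.0004 -0.0035] turn [-0.0001 -0.0029  0.0004]
```

View pics/s6z.png

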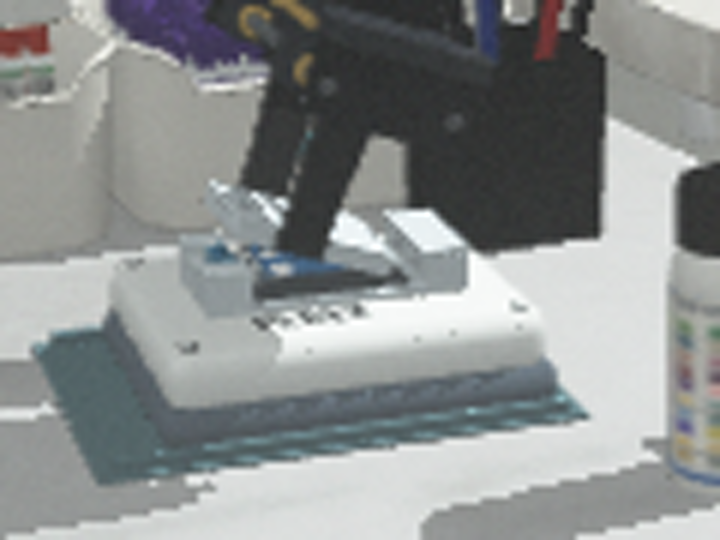

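View pics/w6.png

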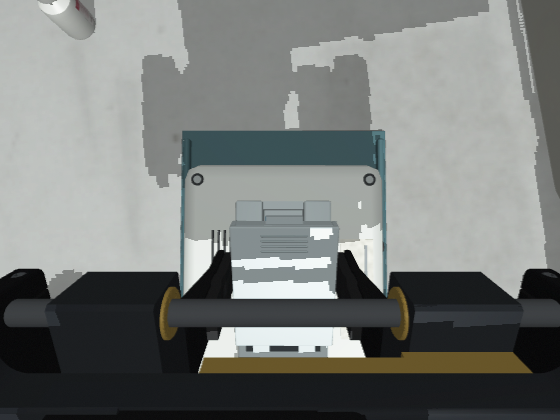

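The tabs sit just behind the slot mouths (side view) with no contact force. Moving forward slowly.

Emit:
{"api": "jog_arm", "payload": {
  "moves": [
    [1,-0.001,0,-0.0005,0,-0.003,0],
    [1,-0.002,0,-0.001,0,-0.003,0],
    [1,-0.003,0,-0.0015,0,-0.003,0],
    [1,-0.004,0,-0.002,0,-0.003,0],
    [1,-0.005,0,-0.0025,0,-0.003,0],
    [1,-0.006,0,-0.003,0,-0.003,0],
    [1,-0.007,0,-0.0033,0,-0.003,0],
    [1,-0.0073,0,-0.0035,0,-0.003,0],
    [1,-0.0073,0,-0.0035,0,-0.003,0],
    [1,-0.0073,0,-0.0035,0,-0.003,0]
  ]
}}

```text
time_s: 8.93
tcp_pos: [0.5551, -0.0927, 0.0767]
ee_rot: [[-0.933, 0.118, -0.34], [0.111, 0.993, 0.04], [0.342, -0.0, -0.94]]
wrist_force: [-0.4, -0.7, 0.3]
gripper_width: 0.661
```

```bash
python3 - <<'E'
from h import *
tip(.043,.061,20)
E
```

```text
tip mm [41.   0.4 60.7] pitch 20.01 yawerr 0.03 F_M [-0.31 -0.77  0.31]
t 8.9333 tcp [ 0.5551 -0.0927  0.0767] F [-0.4  -0.73  0.31] w 0.661
shift [-0.0018 -0.0003 -0.001 ] turn [-0.0002 -0.0001  0.0005]
```

Emit:
{"api": "jog_arm", "payload": {
  "moves": [
    [1,-0.0005,0,-0.0002,0,0,0],
    [1,-0.001,0,-0.0004,0,0,0],
    [1,-0.0015,0,-0.0006,0,0,0],
    [1,-0.002,0,-0.0007,0,0,0],
    [1,-0.0023,0,-0.0008,0,0,0],
    [1,-0.0025,0,-0.0009,0,0,0],
    [1,-0.0028,0,-0.001,0,0,0],
    [1,-0.0028,0,-0.001,0,0,0],
    [1,-0.0028,0,-0.001,0,0,0],
    [1,-0.0028,0,-0.001,0,0,0]
  ]
}}

```text
time_s: 9.77
tcp_pos: [0.5576, -0.0931, 0.0766]
ee_rot: [[-0.933, 0.118, -0.341], [0.111, 0.993, 0.04], [0.343, -0.0, -0.939]]
wrist_force: [-2.9, 0.2, -0.5]
gripper_width: 0.657
```

```bash
python3 - <<'E'
from h import *
tip(.045,.061,20)
E
```

```text
tip mm [43.5  0.3 60.6] pitch 20.06 yawerr 0.02 F_M [-2.9  -0.13 -0.52]
t 9.7667 tcp [ 0.5576 -0.0931  0.0766] F [-2.89  0.21 -0.52] w 0.657
shift [-0.0013 -0.0003 -0.0008] turn [-0.0002 -0.001   0.0003]
```

Contact with the spring at tip x = 43.5 mm and 2.9 N, as predicted. I'll push 1.5 mm more.

Emit:
{"api": "jog_arm", "payload": {
  "moves": [
    [1,-0.0003,0,-0.0001,0,0,0],
    [1,-0.0006,0,-0.0002,0,0,0],
    [1,-0.0009,0,-0.0003,0,0,0],
    [1,-0.0012,0,-0.0004,0,0,0],
    [1,-0.0014,0,-0.0005,0,0,0],
    [1,-0.0014,0,-0.0005,0,0,0],
    [1,-0.0014,0,-0.0005,0,0,0],
    [1,-0.0014,0,-0.0005,0,0,0],
    [1,-0.0014,0,-0.0005,0,0,0],
    [1,-0.0014,0,-0.0005,0,0,0]
  ]
}}

```text
time_s: 10.6
tcp_pos: [0.5594, -0.0933, 0.0767]
ee_rot: [[-0.933, 0.118, -0.34], [0.111, 0.993, 0.04], [0.342, -0.0, -0.94]]
wrist_force: [-4.4, 0.6, 0.3]
gripper_width: 0.662
```

```bash
python3 - <<'E'
from h import *
for th in (16,12,9): tip(.0455,.061,th)
c=cap('side','s7'); I=c['frame'][:,:,::-1]
cv2.imwrite('pics/s7z.png',cv2.resize(I[140:230,215:335],None,fx=6,fy=6,interpolation=cv2.INTER_CUBIC))
E
```

```text
tip mm [45.3  0.3 60.7] pitch 20.02 yawerr 0.02 F_M [-4.43  0.03  0.34]
t 10.6 tcp [ 0.5594 -0.0933  0.0767] F [-4.4   0.56  0.34] w 0.662
shift [-0.0004 -0.0003  0.0036] turn [-0.0002 -0.0701  0.0004]
tip mm [45.3  0.3 60.7] pitch 20.02 yawerr 0.02 F_M [-4.43  0.03  0.34]
t 10.6 tcp [ 0.5594 -0.0933  0.0767] F [-4.4   0.56  0.34] w 0.662
shift [-0.0011 -0.0003  0.0074] turn [-0.0002 -0.1399  0.0004]
tip mm [45.3  0.3 60.7] pitch 20.02 yawerr 0.02 F_M [-4.43  0.03  0.34]
t 10.6 tcp [ 0.5594 -0.0933  0.0767] F [-4.4   0.56  0.34] w 0.662
shift [-0.0017 -0.0003  0.0103] turn [-0.0002 -0.1923  0.0004]
```

View pics/s7z.png

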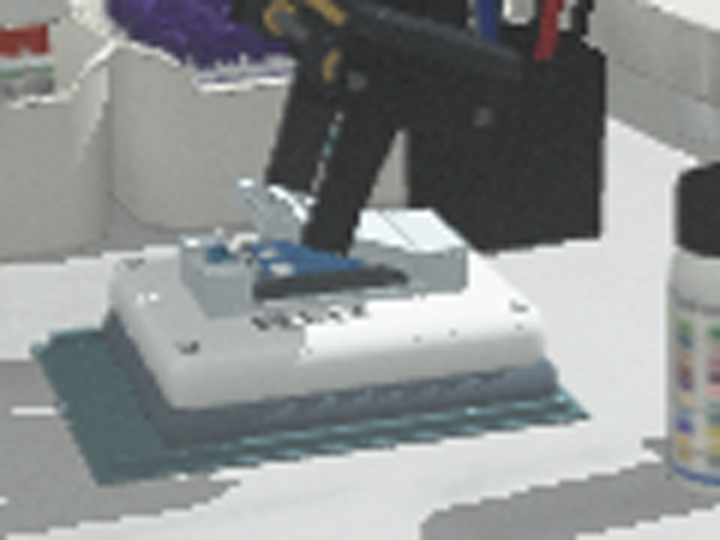

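The tabs are hooked and the push is 4.4 N. Pivoting about the tab tips to 14°.

Emit:
{"api": "jog_arm", "payload": {
  "moves": [
    [1,-0.0001,0,0.0006,0,-0.012,0],
    [1,-0.0002,0,0.0012,0,-0.024,0],
    [1,-0.0003,0,0.0019,0,-0.036,0],
    [1,-0.0004,0,0.0025,0,-0.048,0],
    [1,-0.0005,0,0.0032,0,-0.06,0],
    [1,-0.0006,0,0.0038,0,-0.072,0],
    [1,-0.0006,0,0.0044,0,-0.084,0],
    [1,-0.0007,0,0.0052,0,-0.1,0],
    [1,-0.0007,0,0.0055,0,-0.105,0],
    [1,-0.0007,0,0.0055,0,-0.105,0]
  ]
}}

```text
time_s: 11.48
tcp_pos: [0.558, -0.0931, 0.0713]
ee_rot: [[-0.964, 0.118, -0.24], [0.114, 0.993, 0.029], [0.241, 0.0, -0.97]]
wrist_force: [-5.0, 0.1, -1.7]
gripper_width: 0.662
```

```bash
python3 - <<'E'
from h import *
for th in (11,9): tip(.0457,.0615,th)
E
```

```text
tip mm [45.3  0.4 61.1] pitch 13.96 yawerr 0.03 F_M [-4.95 -0.49 -1.73]
t 11.4833 tcp [ 0.558  -0.0931  0.0713] F [-4.98  0.1  -1.73] w 0.662
shift [-0.0005 -0.0004  0.0024] turn [-0.     -0.0516  0.0005]
tip mm [45.3  0.4 61.1] pitch 13.96 yawerr 0.03 F_M [-4.95 -0.49 -1.73]
t 11.4833 tcp [ 0.558  -0.0931  0.0713] F [-4.98  0.1  -1.73] w 0.662
shift [-0.0008 -0.0004  0.0043] turn [-0.     -0.0865  0.0005]
```

Emit:
{"api": "jog_arm", "payload": {
  "moves": [
    [1,-0.0001,0,0.0004,0,-0.008,0],
    [1,-0.0001,0,0.0008,0,-0.015,0],
    [1,-0.0002,0,0.0012,0,-0.022,0],
    [1,-0.0003,0,0.0016,0,-0.03,0],
    [1,-0.0003,0,0.0021,0,-0.038,0],
    [1,-0.0004,0,0.0025,0,-0.045,0],
    [1,-0.0005,0,0.003,0,-0.055,0],
    [1,-0.0006,0,0.0035,0,-0.065,0],
    [1,-0.0006,0,0.0035,0,-0.065,0],
    [1,-0.0006,0,0.0035,0,-0.065,0]
  ]
}}

```text
time_s: 12.32
tcp_pos: [0.5579, -0.0931, 0.0677]
ee_rot: [[-0.977, 0.118, -0.177], [0.116, 0.993, 0.021], [0.178, 0.0, -0.984]]
wrist_force: [-4.1, -0.2, -1.2]
gripper_width: 0.664
```

```bash
python3 - <<'E'
from h import *
for th in (8,6): tip(.0459,.0618,th)
c=cap('wrist','w8')
c=cap('side','s8'); I=c['frame'][:,:,::-1]
cv2.imwrite('pics/s8z.png',cv2.resize(I[140:230,215:335],None,fx=6,fy=6,interpolation=cv2.INTER_CUBIC))
E
```

```text
tip mm [45.7  0.4 61.1] pitch 10.24 yawerr 0.03 F_M [-4.08 -0.71 -1.16]
t 12.3167 tcp [ 0.5579 -0.0931  0.0677] F [-4.14 -0.22 -1.16] w 0.664
shift [-0.0002 -0.0004  0.0015] turn [-0.0001 -0.0392  0.0005]
tip mm [45.7  0.4 61.1] pitch 10.24 yawerr 0.03 F_M [-4.08 -0.71 -1.16]
t 12.3167 tcp [ 0.5579 -0.0931  0.0677] F [-4.14 -0.22 -1.16] w 0.664
shift [-0.0004 -0.0004  0.0034] turn [-0.0001 -0.0741  0.0005]
```

View pics/s8z.png

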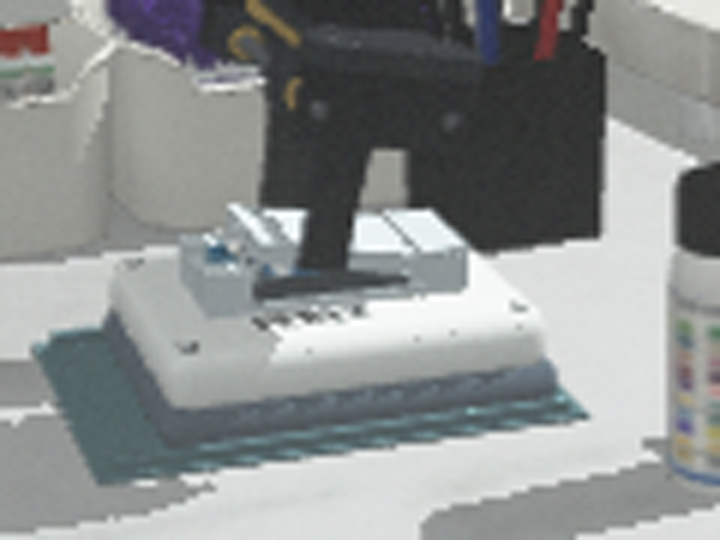

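View pics/w8.png

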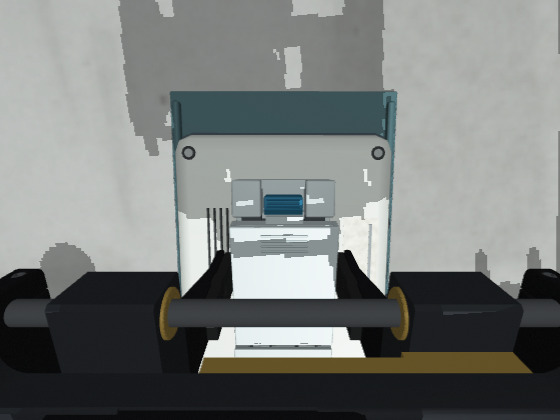

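The rear is now just above the blocks and the cover is centred (231–338, blocks 232–335). I'll carry on pivoting to about 6.5°, pushed slightly further in.

```bash
python3 - <<'E'
from h import *
for th in (7,6.5,6): tip(.0463,.0618,th)
E
```

```text
tip mm [45.9  0.4 61.1] pitch 10.26 yawerr 0.03 F_M [-5.12  0.27 -0.79]
t 12.4167 tcp [ 0.558  -0.0931  0.0677] F [-5.05  0.88 -0.79] w 0.662
shift [-0.0006 -0.0004  0.0024] turn [-0.0001 -0.0568  0.0005]
tip mm [45.9  0.4 61.1] pitch 10.26 yawerr 0.03 F_M [-5.12  0.27 -0.79]
t 12.4167 tcp [ 0.558  -0.0931  0.0677] F [-5.05  0.88 -0.79] w 0.662
shift [-0.0006 -0.0004  0.0029] turn [-0.0001 -0.0655  0.0005]
tip mm [45.9  0.4 61.1] pitch 10.26 yawerr 0.03 F_M [-5.12  0.27 -0.79]
t 12.4167 tcp [ 0.558  -0.0931  0.0677] F [-5.05  0.88 -0.79] w 0.662
shift [-0.0007 -0.0004  0.0034] turn [-0.0001 -0.0743  0.0005]
```

Emit:
{"api": "jog_arm", "payload": {
  "moves": [
    [1,-0.0003,0,0.0003,0,-0.007,0],
    [1,-0.0004,0,0.0006,0,-0.014,0],
    [1,-0.0005,0,0.0009,0,-0.021,0],
    [1,-0.0005,0,0.0012,0,-0.028,0],
    [1,-0.0006,0,0.0015,0,-0.035,0],
    [1,-0.0006,0,0.0018,0,-0.042,0],
    [1,-0.0006,0,0.0021,0,-0.049,0],
    [1,-0.0006,0,0.0024,0,-0.057,0],
    [1,-0.0006,0,0.0027,0,-0.062,0],
    [1,-0.0006,0,0.0027,0,-0.062,0]
  ]
}}

```text
time_s: 13.25
tcp_pos: [0.5579, -0.0931, 0.065]
ee_rot: [[-0.986, 0.118, -0.115], [0.117, 0.993, 0.014], [0.116, 0.0, -0.993]]
wrist_force: [-4.8, 1.3, -1.7]
gripper_width: 0.661
```

```bash
python3 - <<'E'
from h import *
for th in (5,4): tip(.0463,.0622,th)
c=cap('wrist','w9');I=c['frame'][:,:,::-1]
cv2.imwrite('pics/w9z.png',cv2.resize(I[150:290,215:355],None,fx=4.2,fy=4.2,interpolation=cv2.INTER_CUBIC))
E
```

```text
tip mm [46.1  0.4 61.9] pitch 6.68 yawerr 0.03 F_M [-4.93  0.7  -1.67]
t 13.25 tcp [ 0.5579 -0.0931  0.065 ] F [-4.81  1.28 -1.67] w 0.661
shift [-0.0003 -0.0004  0.0013] turn [-0.     -0.0293  0.0005]
tip mm [46.1  0.4 61.9] pitch 6.68 yawerr 0.03 F_M [-4.93  0.7  -1.67]
t 13.25 tcp [ 0.5579 -0.0931  0.065 ] F [-4.81  1.28 -1.67] w 0.661
shift [-0.0004 -0.0004  0.0023] turn [ 0.     -0.0467  0.0005]
```

View pics/w9z.png

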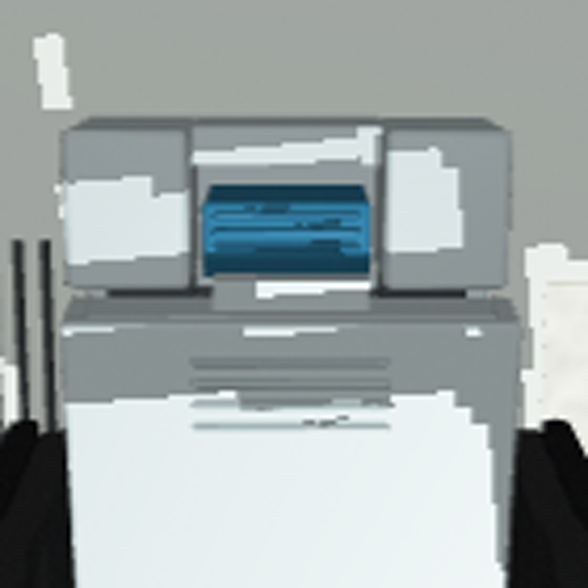

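The rear is between the blocks with a small visible gap, the catch is above the blue latch and forces are low. Pivoting further to about 4.5°.

Emit:
{"api": "jog_arm", "payload": {
  "moves": [
    [1,-0.0001,0,0.0003,0,-0.006,0],
    [1,-0.0002,0,0.0006,0,-0.012,0],
    [1,-0.0003,0,0.0009,0,-0.018,0],
    [1,-0.0003,0,0.0012,0,-0.024,0],
    [1,-0.0003,0,0.0015,0,-0.03,0],
    [1,-0.0003,0,0.0018,0,-0.036,0],
    [1,-0.0003,0,0.002,0,-0.04,0],
    [1,-0.0003,0,0.002,0,-0.04,0],
    [1,-0.0003,0,0.002,0,-0.04,0],
    [1,-0.0003,0,0.002,0,-0.04,0]
  ]
}}

```text
time_s: 14.13
tcp_pos: [0.5582, -0.0931, 0.0631]
ee_rot: [[-0.99, 0.118, -0.076], [0.118, 0.993, 0.009], [0.077, 0.0, -0.997]]
wrist_force: [-5.3, 0.6, -0.3]
gripper_width: 0.66
```

```bash
python3 - <<'E'
from h import *
for th in (3,2): tip(.0463,.0625,th)
c=cap('wrist','w10');I=c['frame'][:,:,::-1]
cv2.imwrite('pics/w10z.png',cv2.resize(I[150:290,215:355],None,fx=4.2,fy=4.2,interpolation=cv2.INTER_CUBIC))
E
```

```text
tip mm [46.4  0.4 62.2] pitch 4.4 yawerr 0.03 F_M [-5.34 -0.04 -0.27]
t 14.1333 tcp [ 0.5582 -0.0931  0.0631] F [-5.31  0.59 -0.27] w 0.66
shift [ 0.0001 -0.0004  0.001 ] turn [-0.     -0.0245  0.0005]
tip mm [46.4  0.4 62.2] pitch 4.4 yawerr 0.03 F_M [-5.34 -0.04 -0.27]
t 14.1333 tcp [ 0.5582 -0.0931  0.0631] F [-5.31  0.59 -0.27] w 0.66
shift [-0.     -0.0004  0.002 ] turn [-0.     -0.0419  0.0005]
```

View pics/w10z.png

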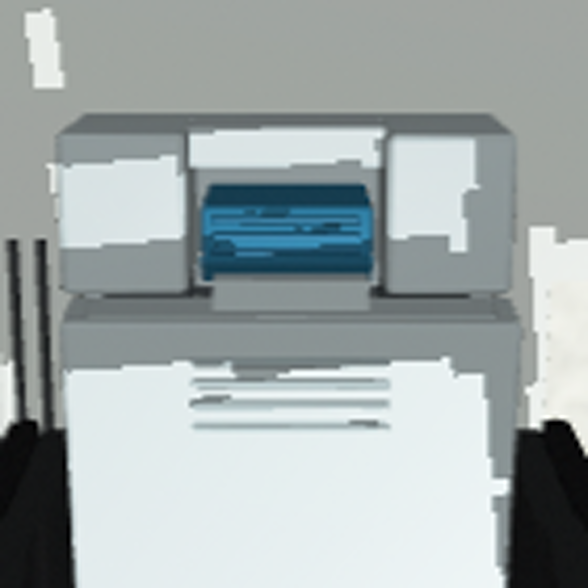

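Emit:
{"api": "jog_arm", "payload": {
  "moves": [
    [1,0,0,0.0002,0,-0.005,0],
    [1,0,0,0.0004,0,-0.01,0],
    [1,0,0,0.0006,0,-0.015,0],
    [1,0,0,0.0008,0,-0.02,0],
    [1,0,0,0.001,0,-0.025,0],
    [1,0,0,0.0012,0,-0.028,0],
    [1,0,0,0.0014,0,-0.032,0],
    [1,0,0,0.0014,0,-0.032,0],
    [1,0,0,0.0014,0,-0.032,0],
    [1,0,0,0.0014,0,-0.032,0]
  ]
}}

```text
time_s: 15.02
tcp_pos: [0.559, -0.0932, 0.0623]
ee_rot: [[-0.992, 0.117, -0.043], [0.117, 0.993, 0.005], [0.043, -0.0, -0.999]]
wrist_force: [-3.6, -0.3, 5.6]
gripper_width: 0.664
```

```bash
python3 - <<'E'
from h import *
for th in (1,): tip(.0463,.0625,th)
c=cap('wrist','w11');I=c['frame'][:,:,::-1]
cv2.imwrite('pics/w11z.png',cv2.resize(I[150:290,215:355],None,fx=4.2,fy=4.2,interpolation=cv2.INTER_CUBIC))
E
```

```text
tip mm [47.3  0.4 63.3] pitch 2.47 yawerr 0.05 F_M [-3.51 -0.67  5.55]
t 15.0167 tcp [ 0.559  -0.0932  0.0623] F [-3.57 -0.25  5.55] w 0.664
shift [ 0.0008 -0.0004  0.0023] turn [-0.0001 -0.0256  0.0009]
```

View pics/w11z.png

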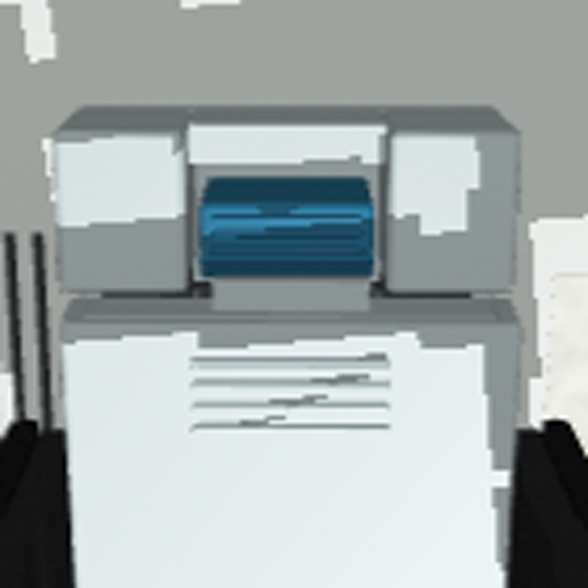

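The spring load now shows 5.5 N upward, and the rear is well down between the blocks. I'll release, withdraw upward and look.

Emit:
{"api": "jog_arm", "payload": {
  "moves": [
    [-1,0,0,0,0,0,0],
    [-1,0,0,0,0,0,0],
    [-1,0,0,0,0,0,0],
    [-1,0,0,0,0,0,0],
    [-1,0,0,0,0,0,0],
    [-1,0,0,-0.01,0,0,0],
    [-1,0,0,-0.03,0,0,0],
    [-1,0,0,-0.06,0,0,0],
    [-1,0,0,-0.07,0,0,0],
    [-1,0,0,-0.07,0,0,0]
  ]
}}

```text
time_s: 15.9
tcp_pos: [0.5639, -0.0935, 0.1355]
ee_rot: [[-0.992, 0.117, -0.036], [0.117, 0.993, 0.005], [0.037, 0.001, -0.999]]
wrist_force: [-0.3, -0.4, 0.4]
gripper_width: 0.996
```

```bash
python3 - <<'E'
from h import *
st(); s=sense(); print(s['tcp_pos'],s['gripper_width'])
c=cap('wrist','w12')
c=cap('side','s12'); I=c['frame'][:,:,::-1]
cv2.imwrite('pics/s12z.png',cv2.resize(I[140:230,215:335],None,fx=6,fy=6,interpolation=cv2.INTER_CUBIC))
E
```

```text
tip mm [ 52.2   0.7 136.8] pitch 2.09 yawerr 0.07 F_M [-0.21 -0.41  0.39]
[ 0.56392012 -0.09345149  0.13546032] 0.996367556270768
```

View pics/s12z.png

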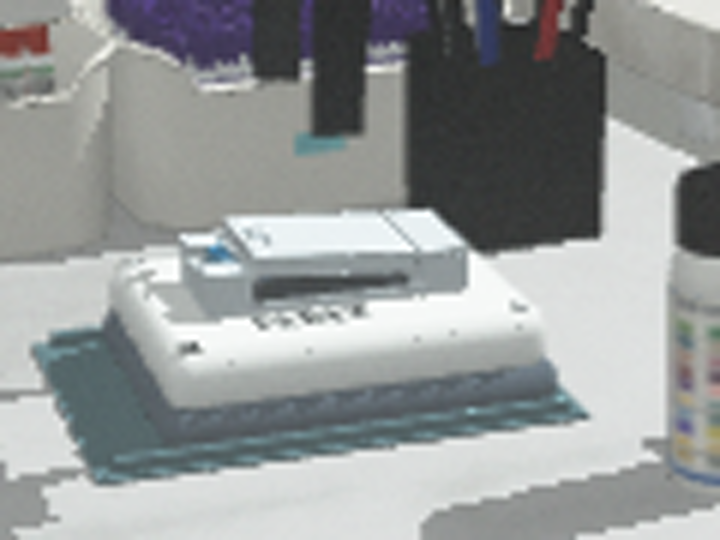

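View pics/w12.png

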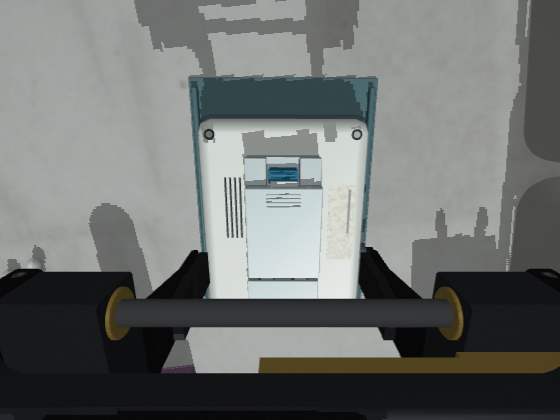

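The cover rests hooked with its rear slightly raised between the blocks, with the latch still visible. Next: shut the fingers and go above the rear of the cover.

```bash
cat >> h.py <<'E'
def pm(x,y,z):
    s=sense(); q=RM.T@(np.array(s['tcp_pos'])-MC); print('tcp in M mm',np.round(q*1000,1),'F_M',np.round(RM.T@np.array(s['wrist_force']),2))
    goto(MC+RM@np.array([x,y,z]),Rtool(YAW,0))
E
python3 - <<'E'
from h import *
pm(-.027,0,.085)
E
```

```text
tcp in M mm [ -6.7   0.5 131.7] F_M [-0.62  1.3  -0.63]
t 16.0 tcp [ 0.5611 -0.0933  0.1317] F [-0.46  1.37 -0.63] w 1.002
shift [ 0.0182 -0.0005  0.0475] turn [ 0.0007 -0.0443  0.0001]
```

Emit:
{"api": "jog_arm", "payload": {
  "moves": [
    [1,0.005,0,0,0,-0.02,0],
    [1,0.01,0,0.005,0,-0.044,0],
    [1,0.015,0,0.01,0,-0.044,0],
    [1,0.018,0,0.015,0,-0.044,0],
    [1,0.018,0,0.02,0,-0.044,0],
    [1,0.018,0,0.025,0,-0.044,0],
    [1,0.018,0,0.03,0,-0.044,0],
    [1,0.018,0,0.035,0,-0.044,0],
    [1,0.018,0,0.035,0,-0.044,0],
    [1,0.018,0,0.035,0,-0.044,0]
  ]
}}

```text
time_s: 16.83
tcp_pos: [0.5419, -0.0912, 0.0968]
ee_rot: [[-0.993, 0.118, -0.002], [0.118, 0.993, -0.0], [0.002, -0.0, -1.0]]
wrist_force: [-0.7, -0.0, 0.7]
gripper_width: 0.323
```

```bash
python3 - <<'E'
from h import *
cap('wrist','w13')
pm(-.027,0,.080)
E
```

```text
tcp in M mm [-25.9   0.3  97.2] F_M [ 0.38  0.29 -0.1 ]
t 16.8833 tcp [ 0.5421 -0.0912  0.0972] F [ 0.41  0.25 -0.1 ] w 0.281
shift [ 0.0011 -0.0003  0.0172] turn [-0.0001 -0.001   0.0006]
```

View pics/w13.png

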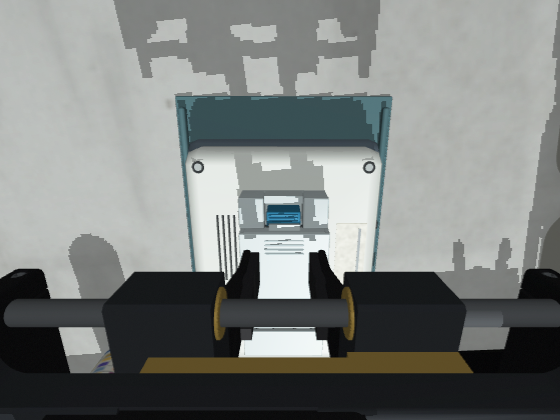

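Emit:
{"api": "jog_arm", "payload": {
  "moves": [
    [1,0.001,0,0,0,0,0],
    [1,0.001,0,0,0,0,0],
    [1,0.001,0,0,0,0,0],
    [1,0.001,0,0.004,0,0,0],
    [1,0.001,0,0.008,0,0,0],
    [1,0.001,0,0.012,0,0,0],
    [1,0.001,0,0.015,0,0,0],
    [1,0.001,0,0.017,0,0,0],
    [1,0.001,0,0.017,0,0,0],
    [1,0.001,0,0.017,0,0,0]
  ]
}}

```text
time_s: 17.72
tcp_pos: [0.5408, -0.0911, 0.0801]
ee_rot: [[-0.993, 0.118, -0.001], [0.118, 0.993, 0.0], [0.001, -0.0, -1.0]]
wrist_force: [-0.3, 0.3, -0.9]
gripper_width: 0.004
```

```bash
python3 - <<'E'
from h import *
pm(-.027,0,.074)
c=cap('side','s14'); I=c['frame'][:,:,::-1]
cv2.imwrite('pics/s14z.png',cv2.resize(I[140:230,215:335],None,fx=6,fy=6,interpolation=cv2.INTER_CUBIC))
cap('wrist','w14')
E
```

```text
tcp in M mm [-27.2   0.3  80.1] F_M [-0.38  0.29 -0.95]
t 17.7167 tcp [ 0.5408 -0.0911  0.0801] F [-0.34  0.33 -0.95] w 0.004
shift [-0.0002 -0.0003  0.0061] turn [-0.0001 -0.0014  0.0006]
```

View pics/s14z.png

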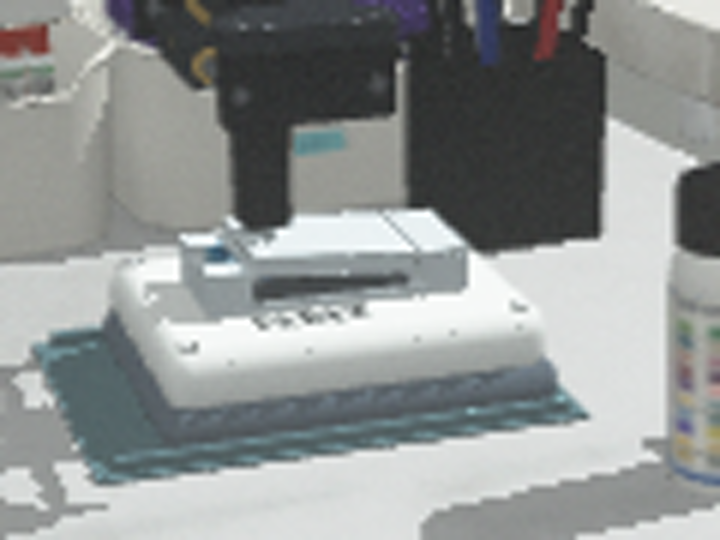

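View pics/w14.png

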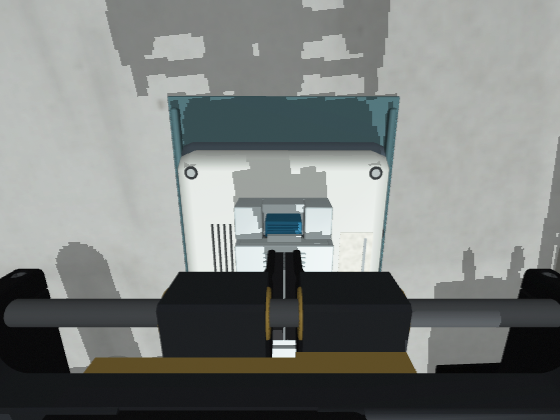

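The shut fingers are just above the rear of the cover, in front of the blocks. Pressing down slowly now, to TCP z ≈ 71 mm first.

Emit:
{"api": "jog_arm", "payload": {
  "moves": [
    [1,0,0,0.002,0,0,0],
    [1,0,0,0.004,0,0,0],
    [1,0,0,0.005,0,0,0],
    [1,0,0,0.006,0,0,0],
    [1,0,0,0.007,0,0,0],
    [1,0,0,0.008,0,0,0],
    [1,0,0,0.0085,0,0,0],
    [1,0,0,0.009,0,0,0],
    [1,0,0,0.009,0,0,0],
    [1,0,0,0.009,0,0,0]
  ]
}}

```text
time_s: 18.65
tcp_pos: [0.5414, -0.0912, 0.0729]
ee_rot: [[-0.993, 0.117, 0.001], [0.117, 0.993, -0.0], [-0.001, -0.0, -1.0]]
wrist_force: [-1.1, 0.3, 8.4]
gripper_width: 0.005
```

```bash
python3 - <<'E'
from h import *
pm(-.027,0,.068)
E
```

```text
tcp in M mm [-26.5   0.3  72.9] F_M [-1.14  0.19  8.41]
t 18.65 tcp [ 0.5414 -0.0912  0.0729] F [-1.11  0.32  8.41] w 0.005
shift [ 0.0005 -0.0003  0.0049] turn [-0.0004  0.0007  0.0013]
```

Emit:
{"api": "jog_arm", "payload": {
  "moves": [
    [1,0,0,0.0004,0,0,0],
    [1,0,0,0.0008,0,0,0],
    [1,0,0,0.0012,0,0,0],
    [1,0,0,0.0016,0,0,0],
    [1,0,0,0.002,0,0,0],
    [1,0,0,0.002,0,0,0],
    [1,0,0,0.002,0,0,0],
    [1,0,0,0.002,0,0,0],
    [1,0,0,0.002,0,0,0],
    [1,0,0,0.002,0,0,0]
  ]
}}

```text
time_s: 19.48
tcp_pos: [0.541, -0.0911, 0.0694]
ee_rot: [[-0.993, 0.118, -0.001], [0.118, 0.993, 0.0], [0.001, -0.0, -1.0]]
wrist_force: [-0.6, -1.5, 4.7]
gripper_width: 0.003
```

```bash
python3 - <<'E'
from h import *
pm(-.027,0,.068)
E
```

```text
tcp in M mm [-27.    0.3  69.4] F_M [-0.4  -1.55  4.68]
t 19.4833 tcp [ 0.541  -0.0911  0.0694] F [-0.58 -1.49  4.68] w 0.003
shift [ 0.     -0.0003  0.0014] turn [-0.0001 -0.0007  0.0006]
```

The force fell from 8.4 to 4.7 N as the tool dropped to 69.4 mm, which looks like the snap. I'll press 1.5 mm more to feel the stops.

Emit:
{"api": "jog_arm", "payload": {
  "moves": [
    [1,0,0,0.0004,0,0,0],
    [1,0,0,0.0008,0,0,0],
    [1,0,0,0.0012,0,0,0],
    [1,0,0,0.0015,0,0,0],
    [1,0,0,0.0015,0,0,0],
    [1,0,0,0.0015,0,0,0],
    [1,0,0,0.0015,0,0,0],
    [1,0,0,0.0015,0,0,0],
    [1,0,0,0.0015,0,0,0],
    [1,0,0,0.0015,0,0,0]
  ]
}}

```text
time_s: 20.32
tcp_pos: [0.541, -0.0911, 0.0689]
ee_rot: [[-0.993, 0.117, -0.0], [0.117, 0.993, -0.0], [0.0, -0.0, -1.0]]
wrist_force: [-3.2, 0.3, 10.6]
gripper_width: 0.005
```

```bash
python3 - <<'E'
from h import *
pm(-.027,0,.068)
E
```

```text
tcp in M mm [-27.    0.4  68.9] F_M [-3.17 -0.1  10.61]
t 20.3167 tcp [ 0.541  -0.0911  0.0689] F [-3.16  0.28 10.61] w 0.005
shift [ 0.     -0.0004  0.0009] turn [-0.0002 -0.0004  0.001 ]
```

It is on the stops: 10.6 N at 68.9 mm. Retreating to check that it stays flat.

Emit:
{"api": "jog_arm", "payload": {
  "moves": [
    [1,0,0,-0.005,0,0,0],
    [1,0,0,-0.02,0,0,0],
    [1,0,0,-0.04,0,0,0],
    [1,-0.01,0,-0.07,0,0,0],
    [1,-0.03,0,-0.1,0,0,0],
    [1,-0.06,0,-0.12,0,0,0],
    [1,-0.09,0,-0.13,0,0,0],
    [1,-0.1,0,-0.13,0,0,0],
    [1,-0.1,0,-0.13,0,0,0],
    [1,-0.1,0,-0.13,0,0,0]
  ]
}}

```text
time_s: 21.15
tcp_pos: [0.6395, -0.1027, 0.1957]
ee_rot: [[-0.993, 0.119, -0.005], [0.119, 0.993, 0.001], [0.005, 0.0, -1.0]]
wrist_force: [-0.7, 0.9, 0.2]
gripper_width: 0.005
```

```bash
python3 - <<'E'
from h import *
pm(-.027,0,.1)
c=cap('wrist','w16');I=c['frame'][:,:,::-1]
cv2.imwrite('pics/w16z.png',cv2.resize(I[60:240,190:370],None,fx=3.3,fy=3.3,interpolation=cv2.INTER_NEAREST))
c=cap('side','s16'); I=c['frame'][:,:,::-1]
cv2.imwrite('pics/s16z.png',cv2.resize(I[140:230,215:335],None,fx=6,fy=6,interpolation=cv2.INTER_CUBIC))
E
```

```text
tcp in M mm [ 72.2   0.4 195.7] F_M [-0.79  0.83  0.2 ]
t 21.15 tcp [ 0.6395 -0.1027  0.1957] F [-0.69  0.92  0.2 ] w 0.005
shift [ 0.0987 -0.0005  0.0962] turn [ 0.0003 -0.0047 -0.0002]
```

View pics/s16z.png

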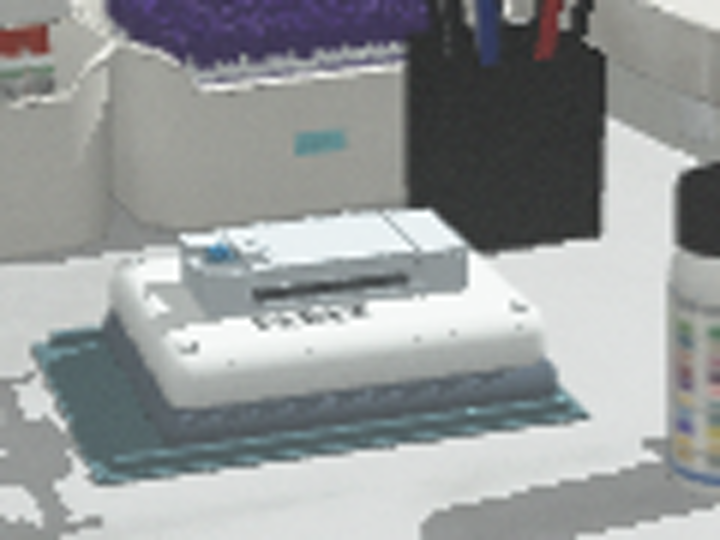

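View pics/w16z.png

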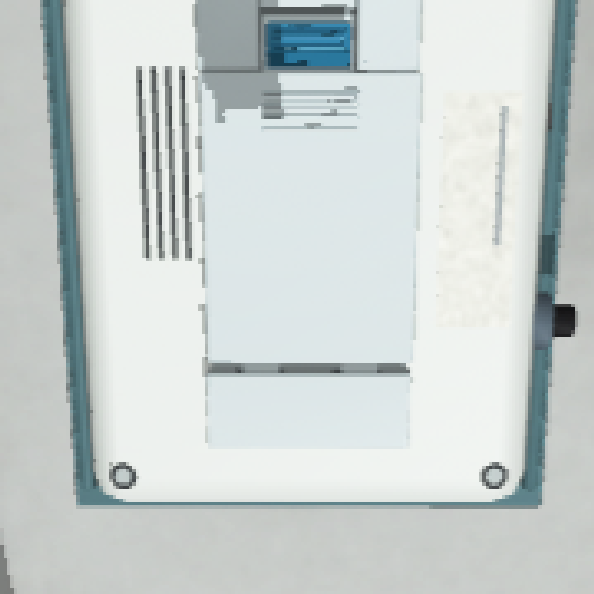

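Flush: the rear edge is level with the blocks and the blue latch is back over the catch. A quick check that it stays put and that the bystanders are unmoved, then I'll hand in.

```bash
python3 - <<'E'
from h import *
a=load('side0')['frame'].astype(int); b=cap('side','s17')['frame'].astype(int); s16=load('s16')['frame'].astype(int)
d=np.abs(a-b).max(2)
for n,(x0,y0,x1,y1) in dict(strip=(322,165,350,222),drops=(190,216,208,246),lancets=(258,265,314,318)).items(): print(n,np.median(d[y0:y1,x0:x1]),(d[y0:y1,x0:x1]>40).mean())
print('monitor change s16->s17',(np.abs(b-s16).max(2)[165:225,220:320]>25).sum())
cv2.imwrite('pics/s17d.png',np.hstack([a[160:325,180:360],b[160:325,180:360]]).astype(np.uint8)[:,:,::-1])
st()
E
```

```text
strip 3.0 0.015664160401002505
drops 5.0 0.42407407407407405
lancets 2.0 0.0
monitor change s16->s17 2
tip mm [127.7   0.4 200. ] pitch 0.19 yawerr 0.02 F_M [-0.68 -0.17  0.09]
```

View pics/s17d.png

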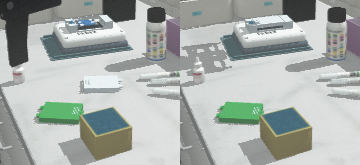

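The bottles and box stand where they were; the dropper "difference" is the gripper covering it in the first picture. Handing in.

```bash
python3 - <<'E'
from h import *
print(finish_job())
E
```

```text
the job is handed in; nothing more can be done
None
```

The battery cover is back on the monitor, snapped in and lying flat by itself. I handed the job in at about 21 s, and no verdict was reported.

- **What I did:** I gripped the cover across its sides and tilted it 20°. The tabs went into the slots against the spring at 3 to 5 N. I pivoted the rear down between the blocks, let go, and pressed the rear with shut fingers.
- **Snap:** the force rose to 8.4 N, dropped to 4.7 N at the snap, then rose to 10.6 N on the stops at about 69 mm.
- **Final look:** the side and wrist views show the cover flush with the blocks and the bar. The latch is back over the catch, and the gripper is clear of everything.
- **Limits:** the highest push measured while the cover was still tilted more than 10° was about 5 N, against the 15 N limit. I did not measure the latch and cell travel directly; I judged them from the force drop and the pictures.
- **Bystanders:** the strip bottle and the lancet box look unchanged from the first side picture. The automatic comparison flagged the dropper bottle, because the gripper partly hid it in that first picture. By eye it stands in the same place.

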